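# Clear the plywood board and set the try square on its cut line

## Robot

A 6-joint arm with a two-finger parallel gripper is mounted at the origin on the work surface. World frame = base frame: x ahead of the robot, y to its left, z up, the work surface at z = 0. Lengths are in mm, angles in rad, forces in N, time in s.
With the tool pointing down it reaches from about 350 to 775 mm from the base axis. Payload 7.3 kg.
Tool frame: the origin (TCP) lies on the centre line of the jaws, within the pads' length; the fingertips stand 14 mm ahead of it and the grasp point (between the pads) lies 5 mm behind it; z points along the fingers, y is the line along which they close (so a half turn about z gives the same grasp; the last joint's range is limited). The gripper opens to 92 mm and grips with 3 to 60 N. Pads are 19 mm wide; open, the fingers measure 130 mm over their backs; the gripper's body (75 mm by 190 mm) begins 47 mm behind the grasp point.
Start: joints at [0.984, 0.342, 1.524, -0, 1.275, -0.146], TCP at [223.988, 474.843, 208.241] pointing down, gripper open.
Joint ranges: [-2.53, 2.53], [-0.77, 2.02], [0.04, 2.7], [-1, 4.14], [0.28, 2.66], [-3.11, 3.11]. Speed limits (rad/s): [2.57, 2.57, 3.14, 3.14, 3.14, 3.14].

## Interface

Orientations are given as [roll, pitch, yaw] about the fixed x, y, z axes, in that order (R = Rz(yaw) Ry(pitch) Rx(roll)).
In Python, from plant import get_obs, capture, bot, spot_in, trace, pinpoint gives the robot as it stands.
- The arm moves only by the tool play_rows, never from a script. Its argument "rows" is a list of rows, each a list of 2 entries, a list of its own where there are three numbers: the shift along the world's x, y, z in units of 3 cm (1.0 is 3 cm), then the turn, a rotation vector about the world's x, y, z in units of 8 degrees (1.0 is 8 degrees). A call has 1 to 12 rows; each row shifts and turns the commanded pose from where the row before left it; what a row does not reach is not made up. A row lasts 1/8 s, in which the tool goes at most 62.5 mm and 10.7 degrees, less where a joint would pass 70% of its speed; a pose out of reach is approached as far as the arm can. A call with a number of a shift or a turn outside -1 to 1 is refused whole. A call with a gripper value outside its range is refused whole. "hand" is the opening, from -1 (shut) to 1 (fully open), set as the call begins (left out, the last holds). The fingers move at their own pace and stop on an object; the grip force is fixed at half the most. Time passes only in rows, so rows that do not move let the fingers close. It gives the time, the measured TCP pose, the force, the opening and the grip force at its end, in the units of the state.
- get_obs(): the state, without advancing time (a new reading comes with each control period).
- capture(name): name is "scene" or "side" or "wrist"; returns a dict with "frame" (480x640x3 uint8, red, green, blue), "fov_y" (degrees; the focal length in pixels is half the picture's height over the tangent of half this angle, whatever the lens; pixels are square), "cx", "cy" (the principal point, pixels), "rvec" (rotation vector, rad) and "tvec" (3), from world to camera coordinates, as OpenCV has them; the wrist camera has in their place "hand_eye" (4x4, takes a point from camera to tool coordinates, whose origin is the TCP and whose axes are the flange's). Camera axes: x right, y down, z forward; pixel columns grow to the right and rows downward; lengths in mm; the calibration is good to about 2 mm. A picture is of the moment at which its call begins: read the wrist's pose just before it. There is no depth.
- bot.close_job(): hands the job in; it is judged then, once.
Trained networks look in the newest picture that a camera, given by its name, has taken for a name from the list of things; names that differ only in an ending like _2 or _b are one class to them, and where a whole thing is asked for, a point or a joint stands for the part that bears it (a point fixed in the world has none). Each returns a list of dicts, best first, with "p" (0 to 1); they miss things now and then, are a little off and sometimes report something else, mostly with a low value. They report only what shows in the picture. A call takes as long as a camera call.
- spot_in(query, camera): "at" ([row, column] in pixels, amid what is visible of it).
- trace(query, camera): "mask" (480x640 bool, what is visible of it) and "at" ([row, column] in pixels, amid what is visible of it).
- pinpoint(query, camera): "at" ([row, column] in pixels: a listed point, or the origin of a listed thing).
The state is a dict: "time": time; "joint_positions": joint angles; "dq": joint speeds; "tau": joint torques, N m; "tool_pos": TCP position; "tcp_rot": TCP orientation; "contact_force": force on the tool from outside, world axes, zero at the start; "moment": the same for the moment, N m; "grip_width": finger opening in mm; "finger_force": force on a finger pad.
Only numpy, scipy, OpenCV 4.12 (cv2) and the standard library are available. Lean on these libraries where they do the work, as an engineer would, in place of code of your own. Each camera call takes 0.05 s, during which the arm holds its last target. There are 200 camera calls.

## Task

Clear the two electrical fittings off the plywood board into the empty red bin. Then lay the try square on the board ready for marking: thick stock flat on the bench and flush along its whole length against the board's edge nearest the robot, blade over the board with its outer edge (the one that runs to the square's corner) on the pencil line, and let go. Leave the other things on the bench where they are.

Things in the scene. Friction and masses are not known exactly. Their poses are not given: they have to be found in the camera images.
- board: plywood board, 200 (its x) x 240 (its y) x 12 mm thick, screwed down to the bench (it cannot move). Origin: centre of its underside, on the bench; z up. Its front edge, which faces the robot, is the plane x = -100 mm.
- pencil_line: thin dark pencil line, 3 mm wide, drawn straight across the top of the board from the front edge to the far edge. Origin: middle of the line on the board's top; its x axis runs along the line, away from the robot, parallel to the board's x; y to the left.
- square: L-shaped metal try square, loose, lying flat, 0.35 kg. Stock: bar 28 (x) x 110 (y) x 32 mm tall, grip across its 28 mm. Blade: strip at the +y end (y 30 to 55 mm), 140 mm along +x from the stock, 13 to 16 mm up: it passes 1 mm over the board, so a finger between stock and board must stay above the board. Origin: centre of stock's underside, z up. Inner face x = 14, outer blade edge y = 55 mm.
- square_corner (a point): point on the square where the blade's outer edge meets the stock's inner face: (14, 55, 14.5) mm in the square's frame. It belongs on the pencil line.
- square_face_a (a point): point low on the stock's inner face near the blade end: (14, 50, 6) mm in the square's frame. Sliding the square on the bench takes about 3 to 7 N; the board edge is a rigid stop.
- square_face_b (a point): point low on the stock's inner face near the other end: (14, -50, 6) mm in the square's frame
- breaker: white two-pole circuit breaker, loose, standing on the board on its back, 0.2 kg: body 84 (x) x 36 (y) x 44 mm tall with a raised nose 45 (x) x 36 (y) mm in the middle up to 66 mm height and black levers to 71 mm. Origin: centre of its underside. Grip it across its 36 mm width (along y).
- breaker_mid (a point): middle of the breaker, 30 mm above its underside
- gland: round grey plastic cable gland, loose, standing upright on the board, 40 g: 42 mm tall, 32 mm diameter with a hexagonal flange of 39 mm between 12 and 20 mm height; above it straight 32 mm up to 34 mm, then tapering. Origin: centre of its underside.
- gland_mid (a point): middle of the gland, 21 mm above its underside
- bin: empty red plastic stock bin without a lid, fixed to the bench: outside 190 (x) x 130 (y) x 60 mm tall, walls and floor 5 mm. Origin: centre of its underside. (The larger red bin at the side of the bench is full of grey glands and is not meant.)
- tape_roll: black roll of tape, 84 mm across, 24 mm tall, lying flat; bystander. Origin: centre of its underside
- screwdriver: screwdriver lying on the bench near the robot; bystander
- carton: small closed cardboard carton 100 x 80 x 60 mm; bystander. Origin: centre of its underside
- screw_jar: grey jar with a white cap, 64 mm across, 85 mm tall; bystander. Origin: centre of its underside
- steel_rule: flat straight steel rule 26 x 200 x 4 mm beyond the board; bystander, not the try square. Origin: centre of its underside

How it is judged (in metres and radians):
On the way, in this order (a step that is already met when the one before it is completed fails the run):
1. both fittings lie in the empty red bin (x of breaker_mid in the frame of bin between -0.09 and 0.09 m and y of breaker_mid in the frame of bin between -0.06 and 0.06 m and z of breaker_mid in the frame of bin between 0 and 0.055 m and linear speed of each of breaker, gland below 0.03 m/s and x of gland_mid in the frame of bin between -0.09 and 0.09 m and y of gland_mid in the frame of bin between -0.06 and 0.06 m and z of gland_mid in the frame of bin between 0 and 0.055 m), for 0.2 s.
2. the square lies flush against the board's front edge with its blade on the line (x of square_face_a in the frame of board between -0.102 and -0.098 m and x of square_face_b in the frame of board between -0.102 and -0.098 m and y of square_corner in the frame of pencil_line between -0.006 and 0.006 m and angle between square's own z axis and vertical below 0.03 rad and height (world z) of square below 0.004 m and linear speed of square below 0.01 m/s and contact force between square and the fingers below 0.1 N), for 0.2 s.
At the end, for the whole second after the job is handed in: Breaker and gland rest in the empty red bin, below its rim. The square's stock is flat on the bench (tilt < 0.03 rad), both ends of its inner face within 2 mm of the board's front edge, its corner within 6 mm of the pencil line, released and at rest (all of step 1 and all of step 2); the robot touches nothing.
It fails at once if the tape roll is moved by more than 30 mm (distance of tape_roll from where it was at the start of the episode above 0.03 m).
It fails at once if the screwdriver is moved by more than 30 mm (distance of screwdriver from where it was at the start of the episode above 0.03 m).
It fails at once if the carton is moved by more than 30 mm (distance of carton from where it was at the start of the episode above 0.03 m).
It fails at once if the screw jar is moved by more than 30 mm (distance of screw_jar from where it was at the start of the episode above 0.03 m).
It fails at once if the steel rule is moved by more than 30 mm (distance of steel_rule from where it was at the start of the episode above 0.03 m).
It also fails if it takes over 72 s, if anything falls off the work surface, if the arm or the gripper's body presses on something with over 40 N, if the wrist force passes 120 N, or if a joint passes its speed limit or range.

## Working session

There is one attempt and no reset: what is moved stays moved. The work goes in short steps, Python scripts to look and compute and a tool call to move; the robot and the scene stay as the last step left them, time stands still between calls to the robot, and variables do not carry over. Pictures are saved under pics/ and viewed, at most 10 in all, crops included, and the job is handed in when it is done.

Besides the shell and the picture viewer there is one more tool, called by a JSON object that holds its "name" and its "arguments". play_rows: Moves the arm, as the interface text tells. Shifts and turns lie within -1 to 1; 1 stands for 3 cm of shift or 8 degrees of turn. Its arguments: {"type":"object","properties":{"rows":{"type":"array"},"hand":{"type":"number"}},"required":["rows"]}

```bash
mkdir -p pics; ls; cat > h.py <<'E'
import numpy as np,cv2
from plant import get_obs,capture,bot,spot_in,trace,pinpoint
from scipy.spatial.transform import Rotation as Ro
def cam(name):
    o=get_obs(); c=capture(name); f=240/np.tan(np.radians(c['fov_y'])/2)
    if 'rvec' in c:
        R=Ro.from_rotvec(np.ravel(c['rvec'])).as_matrix(); C=-R.T@np.ravel(c['tvec']); Rw=R.T
    else:
        H=np.array(c['hand_eye']); T=Ro.from_euler('xyz',o['tcp_rot']).as_matrix()
        Rw=T@H[:3,:3]; C=T@H[:3,3]+np.array(o['tool_pos'])
    return dict(c=c,f=f,Rw=Rw,C=C,im=c['frame'])
def ray(k,at):
    d=np.array([(at[1]-k['c']['cx'])/k['f'],(at[0]-k['c']['cy'])/k['f'],1]); d=k['Rw']@d
    return d/np.linalg.norm(d)
def onz(k,at,z):
    d=ray(k,at); return k['C']+d*(z-k['C'][2])/d[2]
def tri(k1,a1,k2,a2):
    d1,d2=ray(k1,a1),ray(k2,a2)
    s=np.linalg.lstsq(np.c_[d1,-d2],k2['C']-k1['C'],rcond=None)[0]
    p,q=k1['C']+s[0]*d1,k2['C']+s[1]*d2
    return (p+q)/2,np.linalg.norm(p-q)
def proj(k,p):
    q=k['Rw'].T@(np.array(p)-k['C']); return [k['f']*q[1]/q[2]+k['c']['cy'],k['f']*q[0]/q[2]+k['c']['cx']]
def save(k,n): cv2.imwrite('pics/'+n+'.png',k['im'][:,:,::-1])
np.set_printoptions(precision=1,suppress=True)
E
cat > a.py <<'E'
from h import *
K={n:cam(n) for n in('scene','side')}
for n in K: save(K[n],n+'0'); print(n,K[n]['C'],K[n]['c'].get('dist'))
for q in['board','pencil_line','square','square_corner','square_face_a','square_face_b','breaker','breaker_mid','gland','gland_mid','bin','tape_roll','screwdriver','carton','screw_jar','steel_rule']:
    r={n:pinpoint(q,n)[:2] for n in K}
    s=' | '.join(n+' '+' '.join(f"({x['at'][0]:.0f},{x['at'][1]:.0f}) {x['p']:.2f}" for x in r[n]) for n in K)
    if all(r.values()):
        p,e=tri(K['scene'],r['scene'][0]['at'],K['side'],r['side'][0]['at']); s+=f' -> {p} err {e:.1f}'
    print(q,s)
E
python3 a.py
```

```text
pics
scene [1162.3  169.2  673.7] None
side [ -43.2 -607.4  744.1] None
board scene (290,305) 0.60 (271,492) 0.50 | side (253,339) 0.55 (194,299) 0.35 -> [629.5 -11.   -8.7] err 2.9
pencil_line scene (293,340) 0.60 | side (232,324) 0.59 -> [640.1  60.7  14.9] err 0.8
square scene (271,490) 0.91 (304,157) 0.21 | side (210,219) 0.74 -> [495.7 347.    1.6] err 8.7
square_corner scene (275,521) 0.95 | side 
square_face_a scene (269,465) 0.92 (276,518) 0.57 | side (216,234) 0.94 (201,217) 0.70 -> [507.4 295.4   4.3] err 2.9
square_face_b scene (269,465) 0.92 (276,518) 0.57 | side (216,234) 0.94 (201,217) 0.70 -> [507.4 295.4   4.3] err 2.9
breaker scene (282,267) 0.89 | side (256,364) 0.91 (197,215) 0.66 -> [645.8 -83.7  17.4] err 5.6
breaker_mid scene (268,267) 0.72 | side (247,367) 0.72 -> [643.8 -85.5  51.4] err 5.4
gland scene (284,345) 0.78 | side (236,316) 0.68 (230,387) 0.52 -> [614.2  65.9  12.6] err 0.3
gland_mid scene (278,348) 0.98 | side (228,318) 0.71 -> [618.2  67.6  36.3] err 6.4
bin scene (219,198) 0.71 | side (349,401) 0.75 (258,366) 0.69 -> [ 493.4 -317.9    0.9] err 8.1
tape_roll scene (212,395) 0.91 | side (270,223) 0.89 -> [355.8 129.8  -0.7] err 2.8
screwdriver scene (198,306) 0.85 (360,269) 0.50 | side (320,276) 0.90 -> [352.8 -88.    0.6] err 4.1
carton scene  | side (288,449) 0.56
screw_jar scene (364,450) 0.90 | side (194,300) 0.94 -> [736.3 271.6  -1.7] err 10.5
steel_rule scene (364,267) 0.63 | side (227,386) 0.58 (212,220) 0.39 -> [807.5 -28.1  -2.8] err 5.6
```

View pics/scene0.png

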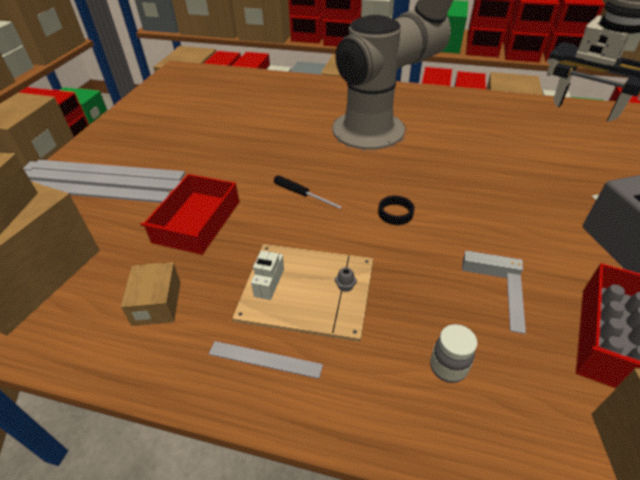

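View pics/side0.png

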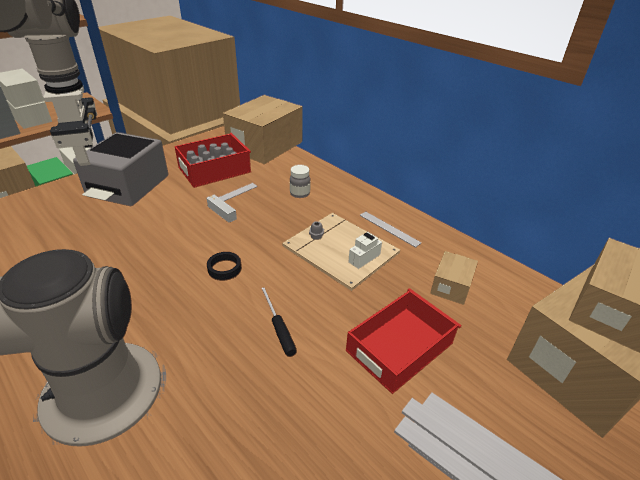

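The scene picture shows the breaker (row 275, col 267) and the gland on the pencil line (278, 346). The square is at (270, 495) with its blade pointing away, and the empty red bin is at (212, 195). The side view agrees: bin at (340, 402), square at (208, 225). Next I'll move above the board for close wrist views.

{"name": "play_rows", "arguments": {"rows": [[[1,-1,0.3],[0,0,0]],[[1,-1,0.3],[0,0,0]],[[1,-1,0.3],[0,0,0]],[[1,-1,0.3],[0,0,0]],[[1,-1,0.3],[0,0,0]],[[1,-1,0.3],[0,0,0]],[[1,-1,0.3],[0,0,0]],[[1,-1,0.3],[0,0,0]],[[1,-1,0],[0,0,0]],[[1,-1,0],[0,0,0]],[[0.5,-1,0],[0,0,0]],[[0,-1,0],[0,0,0]]], "hand": 1}}

```text
time: 3.2
tool_pos: [539.8, 113.5, 279.6]
tcp_rot: [-3.141, -0.0, 2.7]
contact_force: [-0.3, -0.1, -0.1]
grip_width: 91.8
finger_force: 0.0
```

```bash
cat > b.py <<'E'
from h import *
import sys,pickle
o=get_obs(); print(o['tool_pos'],o['tcp_rot'],o['joint_positions'],o['time'])
T=Ro.from_euler('xyz',o['tcp_rot']).as_matrix(); print('tool y',T[:,1])
k=cam('wrist'); n=sys.argv[1]; save(k,n); print('C',k['C'],'axis',k['Rw'][:,2])
for a in sys.argv[2:]:
    q,z=a.split(':')
    for x in pinpoint(q,'wrist')[:2]: print(q,np.array(x['at']),round(x['p'],2),onz(k,x['at'],float(z)))
    for x in trace(q,'wrist')[:1]:
        c=np.argwhere(x['mask']); r=cv2.minAreaRect(np.array([onz(k,p,float(z))[:2] for p in c],np.float32)); print('  rect',r,len(c))
E
python3 b.py w1 board:12 pencil_line:12 breaker:12 breaker_mid:42 gland:12 gland_mid:33
```

```text
[539.8 113.5 279.6] [-3.1 -0.   2.7] [ 0.1  0.3  1.3 -0.   1.5 -1.1] 3.2
tool y [ 0.4  0.9 -0. ]
C [472.6 145.9 456.2] axis [ 0.2 -0.1 -1. ]
board [303.3 259.1] 0.67 [627.6  -5.8  12. ]
board [282.9 513.1] 0.35 [728.5 267.2  12. ]
  rect ((635.0391845703125, -7.863548278808594), (201.9217529296875, 241.45654296875), 3.375049114227295) 21292
  rect ((616.3955078125, 59.635032653808594), (165.69967651367188, 3.848234176635742), 3.3980236053466797) 270
breaker [340.  205.2] 0.61 [642.3 -85.6  12. ]
breaker [273.9 310. ] 0.45 [620.  63.  12.]
  rect ((678.0225219726562, -92.81971740722656), (53.27363586425781, 103.32032775878906), 37.42081069946289) 1073
  rect ((663.9984741210938, -76.92234802246094), (50.20964813232422, 98.68659210205078), 37.366920471191406) 1114
gland [268.5 310.9] 0.75 [614.6  66.7  12. ]
gland [276.1 309.2] 0.67 [622.  61.  12.]
  rect ((622.3712768554688, 61.29656219482422), (39.58247756958008, 45.970619201660156), 64.9747085571289) 1107
gland_mid [275.3 309.5] 0.77 [614.3  65.7  33. ]
  rect ((615.0134887695312, 65.92435455322266), (38.27185821533203, 45.13317108154297), 68.57496643066406) 1137
```

View pics/w1.png

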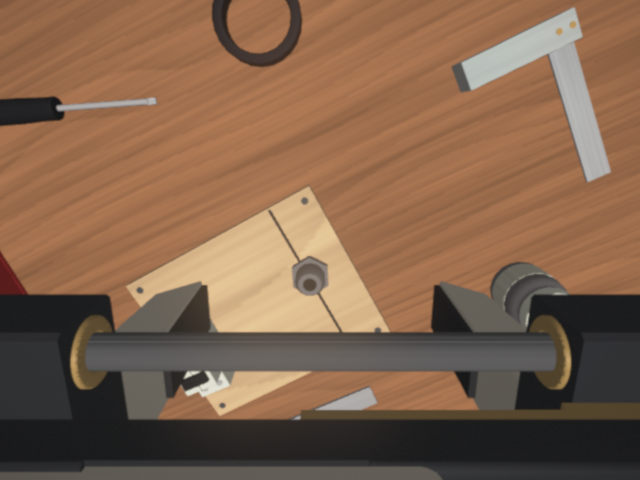

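The wrist view shows the gland at (275, 310), with its hex flats facing the fingers, and the pencil line (row 211–330). The breaker is half hidden at (375, 205), and the square is at upper right (50, 520). I'll take a second view to triangulate.

{"name": "play_rows", "arguments": {"rows": [[[-0.6,-1,0],[0,0,0]],[[-0.6,-1,0],[0,0,0]],[[-0.6,-1,0],[0,0,0]],[[-0.6,-1,0],[0,0,0]],[[0,-1,0],[0,0,0]],[[0,0,0],[0,0,0]]]}}

```text
time: 4.6
tool_pos: [467.0, -36.5, 280.4]
tcp_rot: [3.142, 0.001, 2.698]
contact_force: [0.3, -0.5, -0.1]
grip_width: 91.8
finger_force: 0.0
```

```bash
python3 b.py w2 board:12 pencil_line:12 breaker:12 breaker_mid:42 gland:12 gland_mid:33 bin:0
```

```text
[467.  -36.5 280.4] [3.1 0.  2.7] [-0.2  0.2  1.5 -0.   1.4 -1.4] 4.6
tool y [0.4 0.9 0. ]
C [399.6  -4.  456.9] axis [ 0.2 -0.1 -1. ]
board [302.7 401. ] 0.9 [624.7  -7.8  12. ]
  rect ((634.5003051757812, -8.316673278808594), (203.98880004882812, 240.52627563476562), 3.682955503463745) 19746
  rect ((568.4909057617188, 56.79349136352539), (65.69988250732422, 2.93957781791687), 3.6721789836883545) 108
breaker [342.1 344.6] 0.93 [643.2 -87.8  12. ]
  rect ((660.0547485351562, -91.87749481201172), (48.721519470214844, 114.94343566894531), 87.54126739501953) 1519
  rect ((642.8082275390625, -86.27554321289062), (47.68840408325195, 108.71188354492188), 87.37797546386719) 1697
gland [270.5 459.8] 0.57 [616.5  67.4  12. ]
  rect ((622.106201171875, 72.16767120361328), (49.7010612487793, 33.26755905151367), 46.55318069458008) 997
gland_mid [278.9 462.8] 0.6 [616.8  63.6  33. ]
  rect ((611.497802734375, 68.50984191894531), (47.12665939331055, 32.66638946533203), 47.51923370361328) 1018
bin [311.7 120.5] 0.56 [ 497.9 -315.3    0. ]
  rect ((513.1642456054688, -341.8716735839844), (184.6327362060547, 227.37705993652344), 87.33741760253906) 8550
```

View pics/w2.png

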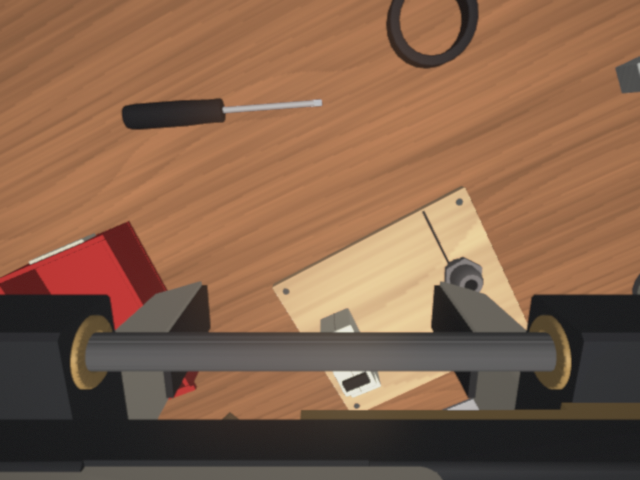

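Both views agree on the gland at about (615.5, 65), board centre (634.7, -8) and yaw 3.5°. I'll grasp the gland next.

{"name": "play_rows", "arguments": {"rows": [[[0.99,0.68,-0.5],[0,0,0]],[[0.99,0.68,-0.5],[0,0,0]],[[0.99,0.68,-0.5],[0,0,0]],[[0.99,0.68,-0.5],[0,0,0]],[[0.99,0.66,-0.5],[0,0,0]],[[0,0,-1],[0,0,0]],[[0,0,-1],[0,0,0]],[[0,0,-1],[0,0,0]],[[0,0,-1],[0,0,0]],[[0,0,-1],[0,0,0]],[[0,0,-0.77],[0,0,0]],[[0,0,0],[0,0,0]]]}}

```text
time: 6.85
tool_pos: [614.1, 66.2, 30.2]
tcp_rot: [-3.14, -0.004, 2.701]
contact_force: [0.6, -0.3, -0.0]
grip_width: 92.1
finger_force: 0.0
```

{"name": "play_rows", "arguments": {"rows": [[[0,0,0],[0,0,0]],[[0,0,0],[0,0,0]],[[0,0,0],[0,0,0]],[[0,0,0],[0,0,0]],[[0,0,0],[0,0,0]],[[0,0,0],[0,0,0]]], "hand": -1}}

```text
time: 7.6
tool_pos: [615.5, 66.2, 32.2]
tcp_rot: [3.142, 0.0, 2.701]
contact_force: [0.2, -0.7, 0.8]
grip_width: 36.4
finger_force: 0.0
```

{"name": "play_rows", "arguments": {"rows": [[[0,0,0],[0,0,0]],[[0,0,0],[0,0,0]],[[0,0,0],[0,0,0]]]}}

```text
time: 7.98
tool_pos: [615.4, 66.2, 32.0]
tcp_rot: [-3.142, -0.0, 2.701]
contact_force: [0.2, 0.2, 0.2]
grip_width: 23.8
finger_force: 26.8
```

```bash
python3 - <<'E'
from h import *
o=get_obs(); print(o['grip_width'],o['finger_force'])
k=cam('side'); cv2.imwrite('pics/s2.png',cv2.resize(k['im'][170:310,240:430,::-1],(760,560),interpolation=cv2.INTER_CUBIC))
E
```

```text
23.784073794332347 26.752519466390368
```

View pics/s2.png

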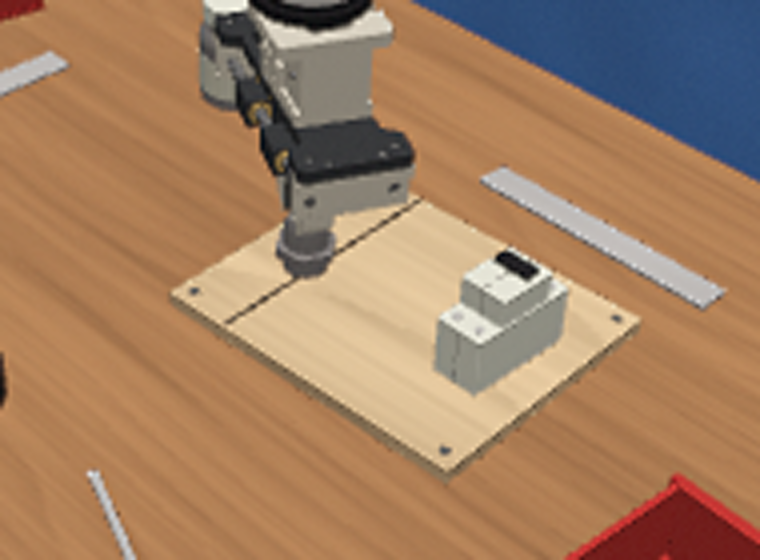

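The close-up shows the gland upright between the fingers, but the width (24 mm) suggests an off-centre hold. I'll lift a little and look.

{"name": "play_rows", "arguments": {"rows": [[[0,0,0.3],[0,0,0]],[[0,0,0.7],[0,0,0]],[[0,0,1],[0,0,0]],[[0,0,1],[0,0,0]],[[0,0,0],[0,0,0]]]}}

```text
time: 8.65
tool_pos: [617.3, 66.3, 125.3]
tcp_rot: [3.139, 0.006, 2.701]
contact_force: [-0.1, -0.1, -0.9]
grip_width: 24.0
finger_force: 26.8
```

```bash
python3 - <<'E'
from h import *
o=get_obs(); print(o['tool_pos'],o['grip_width'],o['finger_force'])
K={n:cam(n) for n in('side','scene')}
for q in('gland','gland_mid','breaker_mid','breaker'):
  r=[pinpoint(q,n) for n in K]; print(q,[[(x['at'],x['p']) for x in y[:2]] for y in r])
  if all(r): print(tri(K['side'],r[0][0]['at'],K['scene'],r[1][0]['at']))
a=[cv2.resize(K['side']['im'][130:290,250:410,::-1],(390,390)),cv2.resize(K['scene']['im'][190:320,280:410,::-1],(390,390))]
print(proj(K['side'],o['tool_pos']),proj(K['scene'],o['tool_pos']))
cv2.imwrite('pics/s3.png',np.hstack(a))
E
```

```text
[617.3  66.3 125.3] 23.978224020497688 26.75115934893256
gland [[([204.9, 316.3], 0.53)], [([255.8, 348.7], 0.67)]]
(array([622. ,  72.9, 104.8]), np.float64(2.5878006476739683))
gland_mid [[([250.9, 337.7], 0.22)], [([243.4, 350.1], 0.84), ([365.1, 445.2], 0.71)]]
(array([572.8,  13.3,  46.4]), np.float64(110.60584087343913))
breaker_mid [[([249.4, 364.5], 0.98), ([226.5, 390.6], 0.71)], [([272.3, 267.5], 0.59), ([274.8, 490.6], 0.29)]]
(array([642.9, -83. ,  40.6]), np.float64(0.7459679930766843))
breaker [[([258.1, 365.7], 0.56)], [([284.9, 265.0], 0.65), ([271.6, 267.1], 0.53)]]
(array([649.6, -87.3,  10.1]), np.float64(4.409346002176754))
[np.float64(200.189915790764), np.float64(317.4202764158224)] [np.float64(245.02140260623585), np.float64(346.568469976506)]
```

View pics/s3.png

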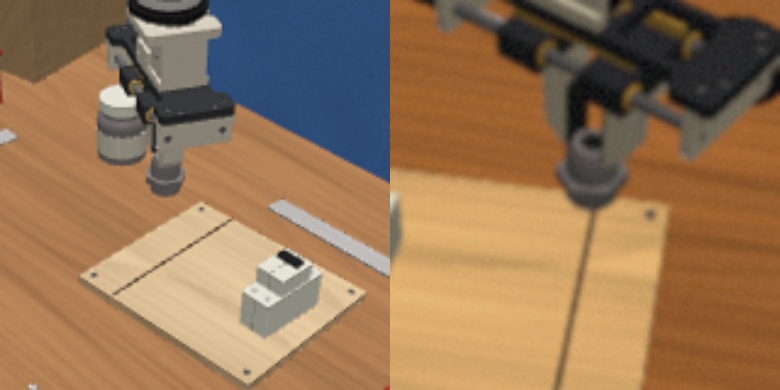

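The gland is held and clear of the board. I'll fit the bin and breaker poses by silhouette in the fixed views.

```bash
cat > fit.py <<'E'
from h import *
from scipy.optimize import minimize
def box(sx,sy,z0,z1): return np.array([[x*sx/2,y*sy/2,z] for x in(-1,1) for y in(-1,1) for z in(z0,z1)])
def sil(k,boxes,p):
    m=np.zeros((480,640),np.uint8); R=Ro.from_euler('z',p[2],degrees=True).as_matrix()
    for b in boxes:
        q=((b@R.T+[p[0],p[1],0])-k['C'])@k['Rw']
        uv=np.c_[k['f']*q[:,0]/q[:,2]+k['c']['cx'],k['f']*q[:,1]/q[:,2]+k['c']['cy']]
        cv2.fillConvexPoly(m,np.round(cv2.convexHull((uv*16).astype(np.float32))).astype(np.int32),255,cv2.LINE_AA,4)
    return m/255.
def fit(views,masks,boxes,p0,yaws=(0,)):
    def cost(p):
        c=0
        for k,m in zip(views,masks):
            s=sil(k,boxes,p); c+=1-np.minimum(s,m).sum()/np.maximum(s,m).sum()
        return c/len(views)
    best=min((minimize(cost,[p0[0],p0[1],y],method='Nelder-Mead',options=dict(initial_simplex=np.array([[p0[0],p0[1],y],[p0[0]+8,p0[1],y],[p0[0],p0[1]+8,y],[p0[0],p0[1],y+8]]),xatol=.1,fatol=1e-5)) for y in yaws),key=lambda r:r.fun)
    return best.x,best.fun
BR=[box(84,36,12,56),box(45,36,12,78)]
BIN=[box(190,130,0,60)]
SQ=[box(28,110,0,32),np.array([[x,y,z] for x in(14,154) for y in(30,55) for z in(13,16)])]
E
python3 - <<'E'
from fit import *
V=[cam('side'),cam('scene')]
for q,b,p0,ys in(('bin',BIN,(495,-317),(-20,0,20)),('breaker',BR,(643,-86),(-20,0,20)),('board',[box(200,240,0,12)],(635,-8),(0,)),('square',SQ,(495,345),(-30,-15,0,15))):
    ms=[]
    for n,k in zip(('side','scene'),V):
        t=[x for x in trace(q,n)]
        # choose mask nearest to expected projection
        e=proj(k,[*p0,15]); t=min(t,key=lambda x:np.hypot(*(np.array(x['at'])-e)),default=None)
        if t: ms.append((k,np.array(t['mask']).astype(float),n))
    print(q,[m[2] for m in ms])
    for sel in [[m] for m in ms]+[ms]: print('  ',[m[2] for m in sel],*fit([m[0] for m in sel],[m[1] for m in sel],b,p0,ys))
E
```

```text
bin ['side', 'scene']
   ['side'] [ 498.3 -315.    -2.3] 0.04225865687602626
   ['scene'] [ 496.1 -316.2   -1.7] 0.04934670874225311
   ['side', 'scene'] [ 497.8 -315.5   -2.1] 0.04742760902030696
breaker ['side', 'scene']
   ['side'] [643.3 -85.8   2.9] 0.08375946045583693
   ['scene'] [643.1 -83.5   4.7] 0.10767760627160716
   ['side', 'scene'] [643.5 -84.6   2.7] 0.10528891075790803
board ['side', 'scene']
   ['side'] [636.   -8.5   2.8] 0.21367935280277828
   ['scene'] [633.5  -9.7   3.5] 0.1794177330077268
   ['side', 'scene'] [634.3  -9.    3.2] 0.19780854599216835
square ['side', 'scene']
   ['side'] [497.3 343.   -2.1] 0.19719322580151677
   ['scene'] [494.2 342.3  -0. ] 0.08944506762501525
   ['side', 'scene'] [495.  342.3  -0.1] 0.14972037486086898
```

Bin (498, -315.5, yaw -2°), breaker (643.4, -85, yaw about 3°), square (495, 342, yaw about 0°). I'll carry the gland to the robot-side end of the bin, turning to the breaker's grasp yaw on the way.

{"name": "play_rows", "arguments": {"rows": [[[0,-0.6,0.6],[0,0,0.3]],[[-0.3,-1,0.4],[0,0,0.3]],[[-0.5,-1,0],[0,0,0.3]],[[-0.5,-1,0],[0,0,0.3]],[[-0.5,-1,0],[0,0,0.3]],[[-0.5,-1,0],[0,0,0.3]],[[-0.5,-1,0],[0,0,0.3]],[[-0.5,-1,0],[0,0,0.3]],[[-0.6,-1,0],[0,0,0.3]],[[-0.6,-1,0],[0,0,0.3]],[[-0.6,-1,0],[0,0,0.3]],[[-0.6,-1,0],[0,0,0.2]]]}}

```text
time: 11.15
tool_pos: [443.9, -282.7, 152.3]
tcp_rot: [-3.141, 0.0, -3.093]
contact_force: [0.5, 0.9, -0.8]
grip_width: 24.1
finger_force: 26.8
```

{"name": "play_rows", "arguments": {"rows": [[[-0.6,-1,0],[0,0,0]],[[-0.1,-0.1,-1],[0,0,0]],[[0,0,-1],[0,0,0]],[[0,0,-1],[0,0,0]],[[0,0,-0.8],[0,0,0]],[[0,0,0],[0,0,0]]]}}

```text
time: 11.9
tool_pos: [423.2, -314.3, 37.3]
tcp_rot: [3.14, -0.001, -3.094]
contact_force: [1.3, 0.2, -0.9]
grip_width: 23.8
finger_force: 26.6
```

{"name": "play_rows", "arguments": {"rows": [[[0.5,0,0],[0,0,0]],[[0,0,-0.1],[0,0,0]],[[0,0,0],[0,0,0]]]}}

```text
time: 12.28
tool_pos: [438.4, -314.5, 35.2]
tcp_rot: [3.141, -0.0, -3.093]
contact_force: [-0.1, 0.4, 0.3]
grip_width: 23.8
finger_force: 26.7
```

{"name": "play_rows", "arguments": {"rows": [[[0,0,0],[0,0,0]],[[0,0,0],[0,0,0]],[[0,0,0],[0,0,0]],[[0,0,0],[0,0,0]],[[0,0,1],[0,0,0]],[[0,0,1],[0,0,0]],[[0,0,1],[0,0,0]],[[0.5,0.7,1],[0,0,0]],[[0.5,1,1],[0,0,0]],[[0,1,0.5],[0,0,0]],[[0,0.5,0],[0,0,0]],[[0,0,0],[0,0,0]]], "hand": 0.02}}

```text
time: 13.78
tool_pos: [468.1, -218.1, 199.5]
tcp_rot: [3.141, -0.001, -3.092]
contact_force: [-0.0, -1.0, -0.4]
grip_width: 46.8
finger_force: 0.0
```

```bash
python3 - <<'E'
from fit import *
o=get_obs(); print(o['tool_pos'],o['tcp_rot'],o['time'])
k=cam('wrist'); s=cam('side'); 
print([(x['at'],x['p'],onz(s,x['at'],20)) for x in pinpoint('gland','side')[:3]])
t=trace('breaker','wrist')
for x in t[:2]:
  print(x['p'],x['at'],fit([k],[np.array(x['mask'])*1.],BR,(643,-85),(0,)))
cv2.imwrite('pics/w4.png',np.hstack([cv2.resize(k['im'][:,:,::-1],(480,360)),cv2.resize(s['im'][280:400,330:470,::-1],(320,360))[:, :]]))
E
```

```text
[ 468.1 -218.1  199.5] [ 3.1 -0.  -3.1] 13.775
[([358.3, 382.9], 0.6, array([ 436. , -319.1,   20. ]))]
```

View pics/w4.png

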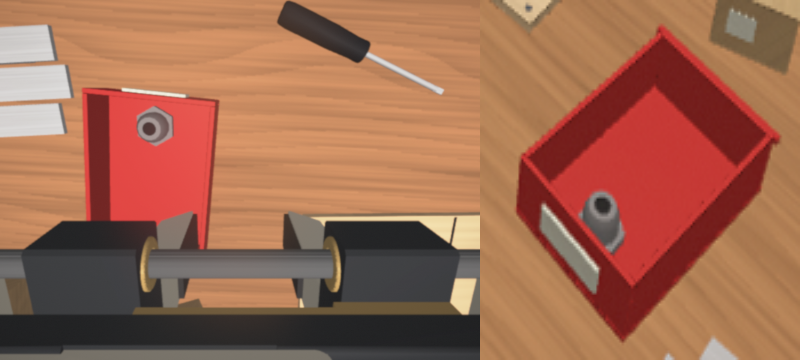

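The gland stands in the bin (about 436, -319), leaving room at the far end. Next is the breaker.

{"name": "play_rows", "arguments": {"rows": [[[0.97,0.74,0],[0,0,0]],[[0.97,0.74,0],[0,0,0]],[[0.97,0.74,0],[0,0,0]],[[0.97,0.74,0],[0,0,0]],[[0.97,0.74,0],[0,0,0]],[[0.97,0.74,0],[0,0,0]],[[0,0,-0.9],[0,0,0]],[[0,0,-0.9],[0,0,0]],[[0,0,-0.9],[0,0,0]],[[0,0,-0.9],[0,0,0]],[[0,0,-0.9],[0,0,0]],[[0,0,-0.7],[0,0,0]]], "hand": 1}}

```text
time: 15.48
tool_pos: [642.5, -86.5, 42.0]
tcp_rot: [3.141, -0.002, -3.095]
contact_force: [-0.7, -0.1, -0.5]
grip_width: 91.4
finger_force: 0.0
```

{"name": "play_rows", "arguments": {"rows": [[[0,0,0],[0,0,0]],[[0,0,0],[0,0,0]],[[0,0,0],[0,0,0]],[[0,0,0],[0,0,0]],[[0,0,0],[0,0,0]],[[0,0,0],[0,0,0]],[[0,0,0],[0,0,0]],[[0,0,0],[0,0,0]]], "hand": -1}}

```text
time: 16.48
tool_pos: [643.1, -85.5, 44.3]
tcp_rot: [3.141, 0.0, -3.094]
contact_force: [-0.8, 1.7, 1.5]
grip_width: 36.0
finger_force: 29.5
```

{"name": "play_rows", "arguments": {"rows": [[[0,0,0.5],[0,0,0]],[[0,0,1],[0,0,0]],[[0,0,1],[0,0,0]],[[0,0,1],[0,0,0]],[[-0.5,-0.96,0],[0,0,-0.1]],[[-0.5,-0.96,0],[0,0,-0.1]],[[-0.5,-0.96,0],[0,0,-0.1]],[[-0.5,-0.96,0],[0,0,-0.1]],[[-0.5,-0.96,0],[0,0,-0.1]],[[-0.5,-0.96,0],[0,0,-0.1]],[[-0.5,-0.96,0],[0,0,0]],[[-0.5,-0.96,0],[0,0,0]]]}}

```text
time: 17.98
tool_pos: [522.5, -317.0, 149.9]
tcp_rot: [-3.141, 0.0, 3.106]
contact_force: [0.2, -0.1, -1.9]
grip_width: 35.6
finger_force: 29.5
```

{"name": "play_rows", "arguments": {"rows": [[[0,0,-0.3],[0,0,0]],[[0,0,-0.8],[0,0,0]],[[0,0,-1],[0,0,0]],[[0,0,-0.9],[0,0,0]],[[0,0,-0.5],[0,0,0]],[[0,0,0],[0,0,0]]]}}

```text
time: 18.73
tool_pos: [522.8, -315.2, 43.4]
tcp_rot: [3.14, -0.002, 3.106]
contact_force: [-0.2, -0.2, -2.3]
grip_width: 36.1
finger_force: 29.5
```

{"name": "play_rows", "arguments": {"rows": [[[0,0,-0.1],[0,0,0]],[[0,0,0],[0,0,0]],[[0,0,0],[0,0,0]],[[0,0,0],[0,0,0]],[[0,0,0.5],[0,0,0]],[[0,0,1],[0,0,0]],[[0,0,1],[0,0,0]],[[0,0,1],[0,0,0]],[[0,0,1],[0,0,0]],[[0,0.5,0.8],[0,0,0]],[[0,1,0.6],[0,0,0]],[[0,1,0.4],[0,0,0]]], "hand": 0.13}}

```text
time: 20.23
tool_pos: [523.2, -240.4, 232.4]
tcp_rot: [-3.14, 0.002, 3.105]
contact_force: [-0.5, -0.6, 0.3]
grip_width: 52.1
finger_force: 0.0
```

{"name": "play_rows", "arguments": {"rows": [[[-0.1,1,0.1],[0,0,0]],[[-0.1,1,0.1],[0,0,0]],[[-0.1,1,0.1],[0,0,0]],[[-0.1,1,0.1],[0,0,0]],[[-0.1,1,0.1],[0,0,0]],[[-0.1,1,0],[0,0,0]],[[-0.1,1,0],[0,0,0]],[[-0.1,1,0],[0,0,0]],[[-0.1,1,0],[0,0,0]],[[-0.1,1,0],[0,0,0]],[[-0.2,1,0],[0,0,0]],[[-0.2,1,0],[0,0,0]]], "hand": 1}}

```text
time: 21.72
tool_pos: [480.9, 120.0, 246.4]
tcp_rot: [3.141, 0.002, 3.106]
contact_force: [0.2, 0.3, -0.2]
grip_width: 91.8
finger_force: 0.0
```

{"name": "play_rows", "arguments": {"rows": [[[-0.1,1,0],[0,0,0]],[[-0.2,1,0],[0,0,0]],[[-0.2,1,0],[0,0,0]],[[-0.2,1,0],[0,0,0]],[[-0.2,1,0],[0,0,0]],[[-0.2,0.3,0],[0,0,0]],[[0,0,0],[0,0,0]]]}}

```text
time: 22.6
tool_pos: [447.7, 278.0, 245.7]
tcp_rot: [3.142, 0.001, 3.107]
contact_force: [0.2, 0.2, 1.5]
grip_width: 91.7
finger_force: 0.0
```

```bash
cat > sq.py <<'E'
from fit import *
o=get_obs(); print(o['tool_pos'],o['tcp_rot'],o['time'])
k=cam('wrist'); s=cam('side'); save(k,'w5')
for q in('gland','breaker','breaker_mid','gland_mid'):
  print(q,[(x['at'],round(x['p'],2),onz(s,x['at'],30)) for x in pinpoint(q,'side')[:2]])
for q,z in(('square',0),('square_corner',14.5),('square_face_a',6)):
  print(q,[(x['at'],round(x['p'],2),onz(k,x['at'],z)) for x in pinpoint(q,'wrist')[:2]])
t=trace('square','wrist')
for x in t[:1]: print(x['p'],x['at'],fit([k],[np.array(x['mask'])*1.],SQ,(495,342),(-5,0,5)))
E
python3 sq.py
```

```text
[447.7 278.  245.7] [3.1 0.  3.1] 22.6
gland [([360.3, 381.1], 0.7, array([ 423.2, -323.7,   30. ]))]
breaker [([338.8, 407.4], 0.91, array([ 504. , -325.7,   30. ]))]
breaker_mid [([327.2, 411.8], 0.89, array([ 535.6, -313. ,   30. ]))]
gland_mid [([350.9, 381.8], 0.61, array([ 441.5, -310.1,   30. ]))]
square [([237.2, 382.3], 0.88, array([495.2, 341.9,   0. ]))]
square_corner [([251.8, 437.9], 0.69, array([508.5, 396.7,  14.5])), ([249.1, 430.7], 0.21, array([505.3, 389.2,  14.5]))]
square_face_a [([249.4, 428.5], 0.69, array([508.3, 389.2,   6. ])), ([253.7, 337.0], 0.64, array([509.7, 293.8,   6. ]))]
0.81 [251.2, 410.8] (array([496.2, 342.2,  -0.4]), np.float64(0.23269002980535625))
```

View pics/w5.png

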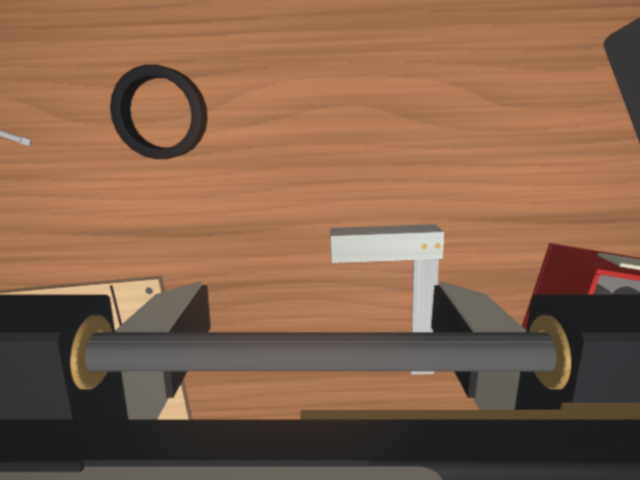

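The square is visible with its stock at (243, 388): origin about (495.5, 342), yaw about 0°. I'll turn the closing axis onto the stock's thickness and come down.

{"name": "play_rows", "arguments": {"rows": [[[0.14,0.2,-0.4],[0,0,-1]],[[0.14,0.2,-0.4],[0,0,-1]],[[0.14,0.2,-0.4],[0,0,-1]],[[0.14,0.2,-0.4],[0,0,-1]],[[0.14,0.2,-0.4],[0,0,-1]],[[0.14,0.2,-0.4],[0,0,-1]],[[0.14,0.2,-0.4],[0,0,-1]],[[0.14,0.2,-0.4],[0,0,-1]],[[0.14,0.2,-0.4],[0,0,-1]],[[0.14,0.2,-0.4],[0,0,-1]],[[0.14,0.13,-0.4],[0,0,-1]],[[0,0,0],[0,0,0]]]}}

```text
time: 24.6
tool_pos: [493.9, 341.7, 112.1]
tcp_rot: [-3.14, 0.001, 1.571]
contact_force: [0.2, 0.2, 0.5]
grip_width: 92.0
finger_force: 0.0
```

```bash
python3 - <<'E'
from fit import *
o=get_obs(); print(o['tool_pos'],o['tcp_rot'],o['joint_positions'],o['time'])
V=[cam('side'),cam('scene')]
r=[pinpoint(q,n) for q in('square_corner','square') for n in('side','scene')]
print([[(np.array(x['at']),round(x['p'],2)) for x in y[:1]] for y in r])
E
```

```text
[493.9 341.7 112.1] [-3.1  0.   1.6] [ 0.5  0.6  1.4 -0.   1.1  0.5] 24.6
[[(array([198. , 214.4]), 0.76)], [(array([276. , 518.5]), 0.94)], [(array([208.6, 220.7]), 0.64)], [(array([272.5, 491. ]), 0.97)]]
```

{"name": "play_rows", "arguments": {"rows": [[[0.05,0,-0.6],[0,0,0]],[[0,0,-1],[0,0,0]],[[0,0,-0.8],[0,0,0]],[[0,0,-0.33],[0,0,0]],[[0,0,0],[0,0,0]]]}}

```text
time: 25.52
tool_pos: [495.7, 341.9, 31.2]
tcp_rot: [-3.141, 0.0, 1.57]
contact_force: [-0.1, -0.1, 0.4]
grip_width: 91.8
finger_force: 0.0
```

{"name": "play_rows", "arguments": {"rows": [[[0,0,0],[0,0,0]],[[0,0,0],[0,0,0]],[[0,0,0],[0,0,0]],[[0,0,0],[0,0,0]],[[0,0,0],[0,0,0]],[[0,0,0],[0,0,0]],[[0,0,0],[0,0,0]],[[0,0,0],[0,0,0]],[[0,0,0],[0,0,0]]], "hand": -1}}

```text
time: 26.65
tool_pos: [495.8, 341.9, 31.2]
tcp_rot: [3.142, 0.0, 1.57]
contact_force: [-0.1, 0.5, 0.6]
grip_width: 6.3
finger_force: 0.0
```

The fingers closed to 6 mm, so the stock wasn't gripped. I'll look.

```bash
python3 - <<'E'
from fit import *
o=get_obs(); print(o['tool_pos'],o['grip_width'],o['finger_force'])
V=[cam('side'),cam('scene')]
for k in V: print(proj(k,o['tool_pos']),proj(k,np.array(o['tool_pos'])+[0,0,-14]))
a=[cv2.resize(V[0]['im'][150:240,180:270,::-1],(390,390),interpolation=cv2.INTER_CUBIC),cv2.resize(V[1]['im'][220:340,430:550,::-1],(390,390),interpolation=cv2.INTER_CUBIC)]
cv2.imwrite('pics/s6.png',np.hstack(a))
E
```

```text
[495.8 341.9  31.2] 6.28549667075386 0.0
[np.float64(203.11760681325637), np.float64(220.48590018492038)] [np.float64(207.13585248679507), np.float64(221.0156920114885)]
[np.float64(259.6848409644634), np.float64(492.7541942373206)] [np.float64(264.4267212505037), np.float64(490.9431793678283)]
```

View pics/s6.png

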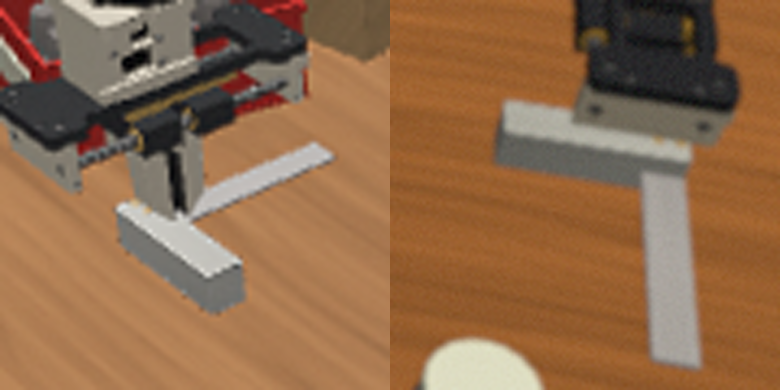

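The fingertips close above the stock's top (about z 43 by the side view), so they stand higher than the stated tip offset. I'll measure the tips by differencing side frames at two openings.

```bash
python3 - <<'E'
from h import *
k=cam('side'); np.save('closed.npy',k['im'])
E
```

{"name": "play_rows", "arguments": {"rows": [[[0,0,0],[0,0,0]],[[0,0,0],[0,0,0]],[[0,0,0],[0,0,0]],[[0,0,0],[0,0,0]],[[0,0,0],[0,0,0]]], "hand": 0.5}}

```text
time: 27.42
tool_pos: [495.8, 341.9, 31.2]
tcp_rot: [3.141, 0.0, 1.57]
contact_force: [0.4, -0.1, -0.4]
grip_width: 45.9
finger_force: 0.0
```

```bash
python3 - <<'E'
from h import *
k=cam('side'); o=get_obs(); w=o['grip_width']; t=np.array(o['tool_pos']); print(t,w)
for z in(17,30,43): print(z,'closed',[np.array(proj(k,[t[0]+s*3,t[1]-9,z])) for s in(-1,1)],'open',[np.array(proj(k,[t[0]+s*w/2,t[1]-9,z])) for s in(-1,1)])
d=np.abs(k['im'].astype(int)-np.load('closed.npy')).max(2)
m=(d>25).astype(np.uint8)
n,l,st,ce=cv2.connectedComponentsWithStats(m)
for i in range(1,n):
    if st[i,4]>8: print(st[i],ce[i])
for c in range(185,260):
    r=np.where(m[150:240,c])[0]
    if len(r): print(c,r.min()+150,r.max()+150,end='; ')
cv2.imwrite('pics/s7.png',np.hstack([cv2.resize(x[150:250,170:270,::-1].astype(np.uint8),(390,390),interpolation=cv2.INTER_CUBIC) for x in(np.load('closed.npy'),k['im'])]))
E
```

```text
[495.8 341.9  31.2] 49.76279858333069
17 closed [array([208.9, 221.9]), array([208.1, 223.6])] open [array([211.8, 215.5]), array([205.4, 229.9])]
30 closed [array([205.2, 221.4]), array([204.4, 223.2])] open [array([208. , 214.9]), array([201.6, 229.5])]
43 closed [array([201.4, 220.9]), array([200.6, 222.7])] open [array([204.2, 214.4]), array([197.9, 229.1])]
[224 159   5   6  18] [226.3 161.4]
[229 166  12  13  85] [234.9 171.7]
[198 171  35  33 673] [217.4 186.4]
198 183 184; 199 182 185; 200 180 184; 201 179 184; 202 179 187; 203 178 190; 204 178 194; 205 178 197; 206 177 197; 207 177 198; 208 176 199; 209 177 199; 210 178 200; 211 179 201; 212 180 202; 213 176 202; 214 176 203; 215 175 197; 216 175 198; 217 175 198; 218 174 199; 219 174 199; 220 173 200; 221 173 199; 222 173 199; 223 174 198; 224 161 197; 225 160 195; 226 160 195; 227 159 196; 228 160 197; 229 168 196; 230 168 195; 231 167 193; 232 167 192; 233 167 178; 234 166 178; 235 167 177; 236 168 177; 237 168 176; 238 169 176; 239 170 176; 240 174 175;
```

The tips sit at about z 45 with TCP at 31, i.e. 14 mm above the TCP, which also explains the gland's 24 mm width (gripped on its taper). I'll go lower accordingly and close.

{"name": "play_rows", "arguments": {"rows": [[[0,0,-0.3],[0,0,0]],[[0,0,-0.3],[0,0,0]],[[0,0,-0.2],[0,0,0]],[[0,0,-0.1],[0,0,0]],[[0,0,0],[0,0,0]]]}}

```text
time: 28.1
tool_pos: [495.7, 341.9, 4.0]
tcp_rot: [-3.141, 0.0, 1.57]
contact_force: [1.4, 0.1, -0.6]
grip_width: 68.8
finger_force: 0.0
```

{"name": "play_rows", "arguments": {"rows": [[[0,0,0],[0,0,0]],[[0,0,0],[0,0,0]],[[0,0,0],[0,0,0]],[[0,0,0],[0,0,0]],[[0,0,0],[0,0,0]],[[0,0,0],[0,0,0]],[[0,0,0],[0,0,0]]], "hand": -1}}

```text
time: 28.98
tool_pos: [496.0, 342.0, 4.3]
tcp_rot: [3.141, -0.0, 1.57]
contact_force: [1.1, 0.2, 0.7]
grip_width: 28.0
finger_force: 30.0
```

{"name": "play_rows", "arguments": {"rows": [[[0,0,0.6],[0,0,0]],[[0,0,0.9],[0,0,0]],[[0.05,-0.6,0.5],[0,0,0]],[[0.05,-1,0],[0,0,0.05]],[[0.05,-1,0],[0,0,0.05]],[[0.05,-1,0],[0,0,0.05]],[[0.05,-1,0],[0,0,0.05]],[[0.05,-1,0],[0,0,0.05]],[[0.05,-1,0],[0,0,0.05]],[[0.05,-1,0],[0,0,0.05]],[[0.05,-1,0],[0,0,0.05]],[[0,-1,0],[0,0,0.04]]]}}

```text
time: 30.48
tool_pos: [508.6, 52.1, 64.5]
tcp_rot: [-3.141, 0.0, 1.631]
contact_force: [0.4, -0.6, -3.5]
grip_width: 27.7
finger_force: 30.0
```

{"name": "play_rows", "arguments": {"rows": [[[0,-1,0],[0,0,0]],[[0,-0.8,0],[0,0,0]],[[0,-0.07,0],[0,0,0]],[[0,0,0],[0,0,0]]]}}

```text
time: 30.98
tool_pos: [508.8, -2.3, 64.4]
tcp_rot: [-3.141, -0.0, 1.63]
contact_force: [0.1, 0.3, -4.6]
grip_width: 27.8
finger_force: 30.0
```

```bash
cat > m.py <<'E'
from fit import *
o=get_obs(); t=np.array(o['tool_pos']); print(t,o['tcp_rot'],o['time'])
dz=float(__import__('sys').argv[1])
for n in('wrist','side','scene'):
    k=cam(n); save(k,'m_%s_%d'%(n,o['time']*100))
    for q,z in(('square_corner',14.5+dz),('square_face_a',6+dz),('square',dz),('breaker_mid',35)):
        print(n,q,[(np.array(x['at']),round(x['p'],2),onz(k,x['at'],z)) for x in pinpoint(q,n)[:2]])
    for x in trace('pencil_line',n)[:1]:
        P=np.array([onz(k,p,12)[:2] for p in np.argwhere(x['mask'])]); vx,vy,x0,y0=cv2.fitLine(P.astype(np.float32),cv2.DIST_HUBER,0,.01,.01).ravel()
        a=np.arctan2(vy*np.sign(vx),abs(vx)); print('  line yaw',np.degrees(a),'y at x=535:',y0+(535-x0)*np.tan(a),'span',P[:,0].min(),P[:,0].max())
    for x in trace('board',n)[:1]:
        p=np.array(x['mask']); P=np.array([onz(k,q,12)[:2] for q in np.argwhere(p)]); print('  board rect',cv2.minAreaRect(P.astype(np.float32)))
E
python3 m.py 60
```

```text
[508.8  -2.3  64.4] [-3.1 -0.   1.6] 30.975
wrist square_corner [(array([170.2, 353.9]), 0.94, array([518.6,  53.5,  74.5])), (array([180. , 353.1]), 0.72, array([518.6,  49.6,  74.5]))]
wrist square_face_a [(array([179.2, 354.4]), 0.97, array([519.8,  48.8,  66. ])), (array([388.3, 347.6]), 0.77, array([524.8, -52.3,  66. ]))]
wrist square [(array([286.4, 321.7]), 0.66, array([509.3,  -2.5,  60. ]))]
wrist breaker_mid []
  line yaw 3.4292192 y at x=535: 54.720142 span 534.0604081828161 676.7168964633092
  board rect ((619.5827026367188, 1.4416427612304688), (171.56829833984375, 217.996337890625), 3.4683263301849365)
side square_corner [(array([232.7, 288.8]), 0.9, array([516.5,  61.6,  74.5]))]
side square_face_a [(array([239.1, 292.9]), 0.98, array([514.2,  43.6,  66. ])), (array([256.8, 322.8]), 0.8, array([523.1, -54.3,  66. ]))]
side square [(array([248.5, 300.6]), 0.85, array([509.,   9.,  60.]))]
side breaker_mid [(array([328.9, 409.5]), 0.56, array([ 524.3, -314.6,   35. ]))]
  board rect ((631.7760009765625, -23.63860321044922), (211.5312957763672, 224.39805603027344), 3.1550488471984863)
scene square_corner [(array([233.3, 347.2]), 0.92, array([533.8,  50.9,  74.5]))]
scene square_face_a [(array([229.7, 352. ]), 0.63, array([512. ,  56.5,  66. ])), (array([228.3, 300. ]), 0.6, array([532.9, -48.5,  66. ]))]
scene square [(array([225.8, 324.1]), 0.58, array([507.4,  -3.7,  60. ]))]
scene breaker_mid [(array([214.3, 187. ]), 0.61, array([ 515.6, -321.9,   35. ])), (array([360.5, 265.6]), 0.47, array([823.5, -23.4,  35. ]))]
  line yaw 1.2284259 y at x=535: 135.11696 span 305.5408126450691 414.59977186507865
  board rect ((638.2203369140625, -8.366989135742188), (209.55224609375, 242.61825561523438), 3.913618803024292)
```

Corner and line agree in the wrist view: corner y 53.5, line y about 54, and a gap of about 10 mm to the edge. I'll lower it to the bench.

{"name": "play_rows", "arguments": {"rows": [[[0,0,-0.7],[0,0,0]],[[0,0,-0.8],[0,0,0]],[[0,0,-0.3],[0,0,0]],[[0,0,-0.1],[0,0,0]],[[0,0,-0.1],[0,0,0]],[[0,0,0],[0,0,0]]]}}

```text
time: 32.78
tool_pos: [509.6, -2.2, 4.6]
tcp_rot: [3.141, 0.0, 1.631]
contact_force: [0.0, -0.7, -4.6]
grip_width: 27.5
finger_force: 30.0
```

{"name": "play_rows", "arguments": {"rows": [[[0,0,-0.03],[0,0,0]],[[0,0,-0.02],[0,0,0]],[[0,0,0],[0,0,0]]]}}

```text
time: 33.15
tool_pos: [509.7, -2.2, 4.3]
tcp_rot: [3.14, 0.0, 1.631]
contact_force: [-2.4, 0.1, 8.5]
grip_width: 27.6
finger_force: 30.0
```

{"name": "play_rows", "arguments": {"rows": [[[0.1,0.006,0.02],[0,0,0]],[[0.1,0.006,0],[0,0,0]],[[0,0,0],[0,0,0]]]}}

```text
time: 33.52
tool_pos: [514.7, -1.8, 4.3]
tcp_rot: [-3.141, 0.0, 1.632]
contact_force: [-6.5, -0.7, 8.3]
grip_width: 27.7
finger_force: 30.0
```

{"name": "play_rows", "arguments": {"rows": [[[0.05,0.003,0],[0,0,0]],[[0,0,0],[0,0,0]]]}}

```text
time: 33.78
tool_pos: [515.7, -1.7, 4.3]
tcp_rot: [-3.14, -0.0, 1.632]
contact_force: [-8.8, -0.4, 10.7]
grip_width: 27.7
finger_force: 30.0
```

{"name": "play_rows", "arguments": {"rows": [[[0.05,0.003,0],[0,0,0]],[[0,0,0],[0,0,0]]]}}

```text
time: 34.02
tool_pos: [517.3, -1.6, 4.3]
tcp_rot: [-3.14, -0.0, 1.631]
contact_force: [-6.5, -0.9, 9.9]
grip_width: 27.5
finger_force: 30.0
```

{"name": "play_rows", "arguments": {"rows": [[[0.05,0.003,0],[0,0,0]],[[0,0,0],[0,0,0]]]}}

```text
time: 34.28
tool_pos: [518.8, -1.5, 4.3]
tcp_rot: [-3.14, -0.0, 1.631]
contact_force: [-6.9, -0.2, 10.0]
grip_width: 27.6
finger_force: 30.0
```

{"name": "play_rows", "arguments": {"rows": [[[0.05,0.003,0],[0,0,0]],[[0,0,0],[0,0,0]]]}}

```text
time: 34.52
tool_pos: [520.3, -1.4, 4.3]
tcp_rot: [-3.14, -0.0, 1.632]
contact_force: [-6.9, -0.2, 9.4]
grip_width: 27.4
finger_force: 30.0
```

{"name": "play_rows", "arguments": {"rows": [[[0.04,0.003,0],[0,0,0]],[[0,0,0],[0,0,0]]]}}

```text
time: 34.78
tool_pos: [521.4, -1.3, 4.3]
tcp_rot: [-3.14, -0.0, 1.632]
contact_force: [-7.5, -0.7, 10.8]
grip_width: 27.2
finger_force: 30.0
```

{"name": "play_rows", "arguments": {"rows": [[[0.04,0.003,0],[0,0,0]],[[0,0,0],[0,0,0]]]}}

```text
time: 35.02
tool_pos: [521.5, -1.3, 4.3]
tcp_rot: [-3.137, -0.0, 1.632]
contact_force: [-10.7, -1.6, 14.8]
grip_width: 27.6
finger_force: 30.0
```

{"name": "play_rows", "arguments": {"rows": [[[0.04,0.003,0],[0,0,0]],[[0,0,0],[0,0,0]]]}}

```text
time: 35.28
tool_pos: [521.5, -1.3, 4.3]
tcp_rot: [-3.135, -0.0, 1.632]
contact_force: [-15.5, -3.0, 17.7]
grip_width: 27.6
finger_force: 30.0
```

```bash
python3 m.py 0 | grep -v breaker
```

```text
[521.5  -1.3   4.3] [-3.1 -0.   1.6] 35.275
wrist square_corner [(array([170.1, 355.1]), 0.58, array([531.8,  54.6,  14.5]))]
wrist square_face_a [(array([385. , 348.1]), 0.84, array([537.7, -49.3,   6. ])), (array([179.8, 352.8]), 0.59, array([531.8,  49.6,   6. ]))]
wrist square [(array([287.9, 322.1]), 0.83, array([522.2,  -2.2,   0. ])), (array([387.7, 351.7]), 0.71, array([540.3, -54.9,   0. ]))]
  line yaw 3.375758 y at x=535: 55.445023 span 534.2062503878932 644.7430875709281
  board rect ((598.5418701171875, 25.051414489746094), (128.70912170410156, 170.2618408203125), 4.7746782302856445)
side square_corner [(array([250.1, 295.3]), 0.93, array([531.2,  54.2,  14.5]))]
side square_face_a [(array([251.9, 299.5]), 0.89, array([541.2,  49.1,   6. ])), (array([274. , 326.3]), 0.69, array([534.5, -57.9,   6. ]))]
side square [(array([266. , 306.9]), 0.65, array([523.2,   0.5,   0. ]))]
  board rect ((632.6702270507812, -33.47981262207031), (212.5988006591797, 207.2749786376953), 2.613646984100342)
scene square_corner [(array([255.7, 349.6]), 0.83, array([536.7,  58.3,  14.5]))]
scene square_face_a [(array([255.8, 347.1]), 0.66, array([530.2,  51.8,   6. ])), (array([291. , 304.7]), 0.29, array([644. ,  -9.1,   6. ]))]
scene square [(array([252.2, 326.5]), 0.96, array([524.4,   5.3,   0. ]))]
  line yaw 1.4259522 y at x=535: 60.176304 span 687.5795111528007 712.8081603016071
  board rect ((638.0808715820312, -8.148551940917969), (208.6664276123047, 239.91738891601562), 3.4712023735046387)
```

Contact is made: x holds at 521.5 while the force climbs, and the corner is within about 1 mm of the line. I'll relieve the force, let go and rise.

{"name": "play_rows", "arguments": {"rows": [[[-0.05,0,0.03],[0,0,0]],[[0,0,0],[0,0,0]]]}}

```text
time: 36.58
tool_pos: [521.5, -1.3, 4.4]
tcp_rot: [-3.138, -0.0, 1.631]
contact_force: [-7.5, -2.2, 3.8]
grip_width: 27.7
finger_force: 30.0
```

{"name": "play_rows", "arguments": {"rows": [[[0,0,0],[0,0,0]],[[0,0,0],[0,0,0]],[[0,0,0],[0,0,0]],[[0,0,0],[0,0,0]],[[0,0,0.5],[0,0,0]],[[0,0,1],[0,0,0]],[[0,0,1],[0,0,0]],[[0,0,0.3],[0,0,0]]], "hand": 0.6}}

```text
time: 37.58
tool_pos: [524.7, -1.3, 90.8]
tcp_rot: [3.137, 0.001, 1.631]
contact_force: [0.3, 0.4, 0.3]
grip_width: 73.1
finger_force: 0.0
```

```bash
python3 m.py 0 | grep -E 'wrist|line|side sq|^\['
```

```text
[524.7  -1.3  90.8] [3.1 0.  1.6] 37.575
wrist square_corner [(array([151.8, 337.2]), 0.96, array([531.4,  54.9,  14.5]))]
wrist square_face_a [(array([158.7, 337.3]), 0.96, array([532.2,  50.1,   6. ])), (array([304.7, 337.4]), 0.93, array([539.3, -47.6,   6. ]))]
wrist square [(array([236.4, 316.2]), 0.85, array([522.2,  -2. ,   0. ]))]
wrist breaker_mid []
  line yaw 3.1806934 y at x=535: 55.62031 span 542.7427438550163 712.794491312711
side square_corner [(array([248.7, 295. ]), 0.56, array([534.3,  59. ,  14.5]))]
side square_face_a [(array([251.4, 297.6]), 0.93, array([538.9,  53.9,   6. ])), (array([274.8, 322.4]), 0.56, array([525.3, -53.6,   6. ]))]
side square [(array([266.8, 303.9]), 0.83, array([515.5,   3.3,   0. ])), (array([248.7, 340.2]), 0.21, array([635.8,  -7.4,   0. ]))]
  line yaw 21.260841 y at x=535: 14.055378 span 482.5184667220119 671.3049060974727
```

The square is free and close to flush; yaw reads 4.2° against the board's 3.4°. I'll seat both ends with gentle pushes from the closed fingers, low on the outer face.

{"name": "play_rows", "arguments": {"rows": [[[-0.85,-0.65,0],[0,0,0]],[[-0.85,-0.65,0],[0,0,0]],[[0,0,-0.5],[0,0,0]],[[0,0,-1],[0,0,0]],[[0,0,-1],[0,0,0]],[[0,0,-0.5],[0,0,0]],[[0,0,-0.2],[0,0,0]],[[0.1,0,0],[0,0,0]],[[0.1,0,0],[0,0,0]],[[0,0,0],[0,0,0]]], "hand": -1}}

```text
time: 39.88
tool_pos: [479.2, -40.3, -7.1]
tcp_rot: [3.14, 0.0, 1.631]
contact_force: [0.4, 0.4, 0.0]
grip_width: 0.5
finger_force: 0.0
```

{"name": "play_rows", "arguments": {"rows": [[[0.1,0,0],[0,0,0]],[[0.1,0,0],[0,0,0]],[[0.1,0,0],[0,0,0]],[[0,0,0],[0,0,0]]]}}

```text
time: 40.38
tool_pos: [487.7, -40.2, -7.8]
tcp_rot: [3.141, 0.0, 1.631]
contact_force: [-0.2, 0.2, -0.2]
grip_width: 0.7
finger_force: 0.0
```

{"name": "play_rows", "arguments": {"rows": [[[0.06,0,0],[0,0,0]],[[0,0,0],[0,0,0]]]}}

```text
time: 40.62
tool_pos: [489.3, -40.2, -7.8]
tcp_rot: [3.141, 0.0, 1.631]
contact_force: [-0.6, 0.7, -1.3]
grip_width: 0.3
finger_force: 0.0
```

{"name": "play_rows", "arguments": {"rows": [[[0.05,0,0],[0,0,0]],[[0,0,0],[0,0,0]]]}}

```text
time: 40.88
tool_pos: [490.8, -40.2, -7.8]
tcp_rot: [3.141, 0.0, 1.631]
contact_force: [-0.2, -0.6, -0.3]
grip_width: 0.6
finger_force: 0.0
```

{"name": "play_rows", "arguments": {"rows": [[[0.06,0,0],[0,0,0]],[[0,0,0],[0,0,0]]]}}

```text
time: 41.12
tool_pos: [492.3, -40.1, -7.8]
tcp_rot: [-3.141, -0.0, 1.631]
contact_force: [0.3, -0.4, 0.9]
grip_width: 0.6
finger_force: 0.5
```

{"name": "play_rows", "arguments": {"rows": [[[0.06,0,0],[0,0,0]],[[0,0,0],[0,0,0]]]}}

```text
time: 41.38
tool_pos: [492.4, -40.1, -7.8]
tcp_rot: [-3.138, -0.001, 1.631]
contact_force: [-7.4, -1.3, 5.8]
grip_width: 0.5
finger_force: 3.8
```

{"name": "play_rows", "arguments": {"rows": [[[0.06,0,0],[0,0,0]],[[0,0,0],[0,0,0]]]}}

```text
time: 41.62
tool_pos: [492.3, -40.1, -7.9]
tcp_rot: [-3.134, -0.001, 1.632]
contact_force: [-13.4, -3.8, 11.4]
grip_width: 0.6
finger_force: 7.0
```

{"name": "play_rows", "arguments": {"rows": [[[0.06,0,0],[0,0,0]],[[0,0,0],[0,0,0]]]}}

```text
time: 41.88
tool_pos: [492.3, -40.0, -7.8]
tcp_rot: [-3.131, -0.002, 1.632]
contact_force: [-19.1, -3.7, 17.8]
grip_width: 0.1
finger_force: 10.4
```

End B is seated: 19 N with no movement. Next is the blade end.

{"name": "play_rows", "arguments": {"rows": [[[-0.5,0,0],[0,0,0]],[[-0.2,0.5,0],[0,0,0]],[[0,1,0],[0,0,0]],[[0,1,0],[0,0,0]],[[0.05,0,0],[0,0,0]],[[0.15,0,0],[0,0,0]],[[0.1,0,0],[0,0,0]],[[0,0,0],[0,0,0]]]}}

```text
time: 42.88
tool_pos: [486.3, 34.2, -7.8]
tcp_rot: [3.141, 0.0, 1.63]
contact_force: [-0.3, 0.2, -0.1]
grip_width: 0.4
finger_force: 0.0
```

{"name": "play_rows", "arguments": {"rows": [[[0.06,0,0],[0,0,0]],[[0,0,0],[0,0,0]]]}}

```text
time: 43.12
tool_pos: [487.7, 34.6, -7.8]
tcp_rot: [-3.142, 0.0, 1.631]
contact_force: [0.0, -0.2, -0.1]
grip_width: 0.3
finger_force: 0.0
```

{"name": "play_rows", "arguments": {"rows": [[[0.06,0,0],[0,0,0]],[[0,0,0],[0,0,0]]]}}

```text
time: 43.38
tool_pos: [487.9, 34.8, -7.9]
tcp_rot: [-3.138, -0.0, 1.631]
contact_force: [-4.5, -1.9, 3.8]
grip_width: 0.4
finger_force: 2.7
```

{"name": "play_rows", "arguments": {"rows": [[[0.06,0,0],[0,0,0]],[[0.05,0,0],[0,0,0]],[[0,0,0],[0,0,0]]]}}

```text
time: 43.75
tool_pos: [487.9, 34.8, -7.9]
tcp_rot: [-3.132, -0.001, 1.632]
contact_force: [-15.2, -3.6, 13.9]
grip_width: 0.3
finger_force: 8.2
```

{"name": "play_rows", "arguments": {"rows": [[[-0.3,0,0],[0,0,0]],[[-0.7,0,0.3],[0,0,0]],[[-0.3,0,1],[0,0,0]],[[0,0,1],[0,0,0]],[[0,-0.5,1],[0,0,0]],[[0,-0.5,1],[0,0,0]],[[0,0,0],[0,0,0]]]}}

```text
time: 44.62
tool_pos: [455.5, 4.0, 123.2]
tcp_rot: [3.136, 0.001, 1.63]
contact_force: [0.3, -0.3, 0.1]
grip_width: 0.4
finger_force: 0.0
```

```bash
python3 m.py 0 | grep -v scene; python3 - <<'E'
import cv2,glob
f=sorted(glob.glob('pics/m_*'))
w=[x for x in f if 'wrist' in x][-1]; s=[x for x in f if 'side' in x][-1]
a=cv2.resize(cv2.imread(w),(400,300)); b=cv2.resize(cv2.imread(s)[200:380,260:480],(400,327))[:327]
im=cv2.vconcat([a,b]); 
cv2.imwrite('pics/final.png',cv2.resize(cv2.hconcat([cv2.resize(a,(400,300)),cv2.resize(b,(400,300))]),(800,300)))
E
```

```text
[455.5   4.  123.2] [3.1 0.  1.6] 44.625
wrist square_corner []
wrist square_face_a [(array([167. , 431.1]), 0.94, array([530.5,  50.6,   6. ])), (array([301.4, 424.8]), 0.84, array([539.2, -50.9,   6. ]))]
wrist square []
wrist breaker_mid []
  line yaw 3.6842368 y at x=535: 54.871616 span 545.9453577793704 670.1535345666858
  board rect ((618.4562377929688, -9.63848876953125), (156.33888244628906, 252.5055694580078), 8.555448532104492)
side square_corner [(array([248.7, 295.9]), 0.67, array([536.1,  57.4,  14.5]))]
side square_face_a [(array([276.3, 326.5]), 0.92, array([529.1, -64.1,   6. ])), (array([252.2, 297.5]), 0.7, array([536.5,  51.7,   6. ]))]
side square [(array([267.5, 308. ]), 0.79, array([521.4,  -5.5,   0. ])), (array([338.9, 405.7]), 0.45, array([ 524.1, -311.6,    0. ]))]
side breaker_mid [(array([325.2, 408.1]), 0.76, array([ 530.2, -306.5,   35. ])), (array([322.1, 276.5]), 0.23, array([ 330.4, -115.8,   35. ]))]
  board rect ((630.3023071289062, -13.38739013671875), (212.55938720703125, 246.59120178222656), 4.051610469818115)
  board rect ((638.75048828125, -8.12042236328125), (207.3066864013672, 241.0527801513672), 3.431396484375)
```

View pics/final.png

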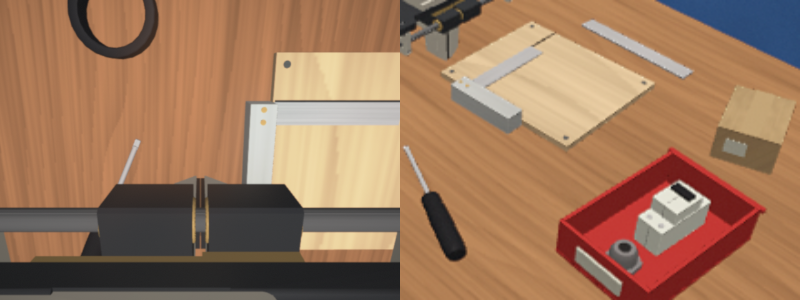

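The final view shows the stock flush along the board's edge, with the blade's outer edge at the pencil line (row 101 in the left half). The breaker and gland are both in the red bin, and the robot is clear. The two push contacts give a stock yaw of 3.4°, the same as the board.

```bash
python3 -c "
from plant import bot; print(bot.close_job())"
```

```text
the job is handed in; nothing more can be done
None
```

I handed in the job at about 45 s of the 72 s; the hand-in gave no verdict. By my last measurements, both fittings are in the empty red bin, the square is released flush against the board's front edge with its corner about 1 mm from the pencil line, and nothing else was touched.

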